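Dispense a fresh clipper tray and set the clipper in it

TASK

Get the blue mat ready for the next customer: pull only the top white tray out of the spring-loaded dispenser, so that the next tray rises into its place, and lay it flat in the middle of the mat, lengthwise along it. Then set the gold clipper down inside that tray, lying lengthwise and flat on the tray's floor. Set both down without dropping them, and leave the comb, spray bottle and jar where they are.

Things in the scene. Friction and masses are not known exactly. Their poses are not given: they have to be found in the camera images.
- dispenser: Fixed dark steel tray dispenser, 186 x 84 mm. Origin: centre of its underside, on the table; x along its length and the trays', z up. End walls (x = +-88 mm) and 22 mm corner posts are 93 mm high; the long sides between the posts only 50 mm, so the middle 138 mm is open to fingers. Holds 4 equal trays stacked bottom on rim (not nested), 2 mm play; the top one stands 8 mm proud.
- platform (a joint): Height of the sprung platform under the stack (m): about 0 with the four trays on it; it rises by 0.015 (one tray height, within half a second) for each tray taken off, so the top of the stack stays about 101 mm above the table. Pushing down on the stack makes it sink, 1 mm per 0.08 N.
- tray1_c (a point): Centre (half-way up) of the top tray, the one to take: white plastic, outside 166 x 62 x 15 mm (x length, y width, z up), walls and floor 3 mm, inside 160 x 56 x 12 mm deep, 120 g. Grip it across its width at mid length; the next tray is right under it, so fingertips more than 15 mm below its rim would grip that one too.
- tray2_c (a point): Centre (half-way up) of the second tray, identical, under the top one; it must stay in the dispenser and rises 15 mm when the top tray leaves.
- mat: Fixed blue silicone mat lying on the table, 240 x 150 x 4 mm thick. Origin at the centre of its underside; x along its length, z up.
- clipper_c (a point): Centre (half-way up) of the gold aluminium clipper lying on the table: 140 long (x, blade end +x) x 38 wide (y) x 44 mm high (z up), flat underside, about 300 g. Grip across its width at mid length, fingertips 16 mm or more above its underside, so that they clear the tray's rim (12 mm above the tray's floor). Either way round is fine.
- comb_c (a point): Bystander: centre of a black fine-tooth comb lying on the table, 180 x 34 x 6 mm, long side along y.
- spray_c (a point): Bystander: half-way up a red plastic spray bottle with black head, 68 mm diameter, 171 mm high.
- jar_c (a point): Bystander: half-way up an amber jar with black lid, 66 mm diameter, 75 mm high.
Things that resemble listed ones, but are neither listed nor needed, are in the scene too. Of the things that look like the dispenser, take the one that is farthest to the robot's right at the start.

How it is judged:
By the outcome, as a careful person would: the job done as asked, in the order asked, and still so for the second after the job is handed in, with the robot touching nothing.
It also fails if it takes over 72 s, if anything falls off the work surface, if the arm or the gripper's body presses on something with over 40 N, if the wrist force passes 120 N, or if a joint passes its speed limit or range.

ROBOT

A 7-joint arm with a two-finger parallel gripper is mounted at the origin on the work surface. World frame = base frame: x ahead of the robot, y to its left, z up, the work surface at z = 0. Lengths are in m, angles in rad, forces in N, time in s.
With the tool pointing down it reaches from about 0.4 to 0.85 m from the base axis. Payload 10.4 kg.
Tool frame: the origin (TCP) lies at the very end of the fingers, on their centre line; the grasp point (between the pads) lies 19 mm behind it; x points along the fingers, z is the direction in which the jaws open and shut, and the axes are right-handed (so a half turn about x gives the same grasp; the last joint's range is limited). The gripper opens to 85 mm and grips with 20 to 120 N. Pads are 22 mm wide; open, the fingers measure 114 mm over their backs; the gripper's body (76 mm by 85 mm) begins 54 mm behind the grasp point. The pads swing forward as they close: fully open they stand 13 mm farther back than shut.
Start: joints at [1.276, 0.332, -0.065, 1.46, 0.022, 1.35, -0.088], TCP at [0.168, -0.602, 0.231] pointing down, gripper open.
Joint ranges: [-2.6, 2.6], [-0.5, 2.12], [-1.47, 1.34], [0.16, 2.42], [-1.27, 4.41], [0.06, 2.06], [-2.6, 2.6]. Speed limits (rad/s): [2.22, 2.22, 2.79, 2.79, 3.14, 3.14, 3.14].

INTERFACE

Orientations are given as a unit quaternion [x, y, z, w].
In Python, from workcell import telemetry, viewer, manip, spot_in, mark_of gives the robot as it stands. The module is installed in compiled form; this text tells all that it offers.
- The arm moves only by the shell command python3 -m crank 'ROWS' [FORCE]. ROWS is JSON, a list of rows, each a list of 3 entries, a list of its own where there are three numbers: the closure, from 0 (fully open) to 1 (shut), then the shift along the world's x, y, z in cm, then the turn, a rotation vector about the world's x, y, z in rad. A call has 1 to 12 rows; each row shifts and turns the commanded pose from where the row before left it; what a row does not reach is not made up. A row lasts 1/12 s, in which the tool goes at most 41.7 mm and 7.16 degrees, less where a joint would pass 70% of its speed; a pose out of reach is approached as far as the arm can. A call with a gripper value outside its range is refused whole. The fingers move at their own pace and stop on an object; FORCE is the grip in N (left out, the last holds). Time passes only in rows, so rows that do not move let the fingers close. It gives the time, the measured TCP pose, the force and the opening at its end, in the units of the state.
- telemetry.get_obs(): the state, without advancing time (a new reading comes with each control period).
- viewer.camera(name): name is "side" or "top" or "wrist"; returns a dict with "frame" (480x640x3 uint8, red, green, blue), "intrinsics" (3x3 intrinsics, pixels), "cam_to_world" (4x4, takes a point from camera to world coordinates). Camera axes: x right, y up, looking along -z (the intrinsics and any distortion apply to the point x, -y, -z); pixel columns grow to the right and rows downward; lengths in m; the calibration is good to about 2 mm. The wrist camera is an equidistant fisheye: a pixel r from the principal point sees the ray r / f radians off the axis. A picture is of the moment at which its call begins. There is no depth.
- manip.hand_in(): hands the job in, once; it reports no verdict.
Trained networks look in a picture, given as the dict that the camera call returned (one of the last four; its "shot" number tells which), for a name from the list of things; names that differ only in an ending like _2 or _b are one class to them, and where a whole thing is asked for, a point or a joint stands for the part that bears it (a point fixed in the world has none). Each returns a list of dicts, best first, with "conf" (0 to 1); they miss things now and then, are a little off and sometimes report something else, mostly with a low value. They report only what shows in the picture. A call takes as long as a camera call. They do not tell look-alikes from the thing itself.
- spot_in(thing, picture): "location" ([x, y, z] in m, in the coordinates of the camera as it stood for that picture, good to about 4 mm: the middle of the surface that is visible of it).
- mark_of(thing, picture): "location" ([x, y, z] in m, in the coordinates of the camera as it stood for that picture, good to about 4 mm: a listed point, or the origin of a listed thing).
The state is a dict: "clock": time; "joint_pos": joint angles; "joint_velocities": joint speeds; "tau": joint torques, N m; "position": TCP position; "ee_rot": TCP orientation; "ft_force": force on the tool from outside, world axes, zero at the start; "torque": the same for the moment, N m; "grip_width": opening from 0.0 (shut) to 1.0 (fully open).
Only numpy, scipy, OpenCV 4.12 (cv2) and the standard library are available. Lean on these libraries where they do the work, as an engineer would, in place of code of your own. Each camera call takes 0.05 s, during which the arm holds its last target. There are 200 camera calls.

## Working session

There is one attempt and no reset: what is moved stays moved. The work goes in short steps, Python scripts to look and compute and a shell command to move; the robot and the scene stay as the last step left them, time stands still between calls to the robot, and variables do not carry over. Pictures are saved under pics/ and viewed, about 8 in all and at most 12, crops included, and the job is handed in when it is done.

```bash
mkdir -p pics
cat > h.py <<'E'
import numpy as np, cv2
from workcell import telemetry, viewer, manip, spot_in, mark_of
def w(pic,p): return (np.array(pic["cam_to_world"])@np.r_[p,1])[:3]
def save(pic,n): cv2.imwrite(f"pics/{n}.png",cv2.cvtColor(pic["frame"],cv2.COLOR_RGB2BGR))
def pix(pic,P):
    p=np.linalg.inv(pic["cam_to_world"])@np.r_[P,1]; K=np.array(pic["intrinsics"]); q=K@np.array([p[0],-p[1],-p[2]]); return q[:2]/q[2]
def ray(pic,u,v,z):
    K=np.array(pic["intrinsics"]);T=np.array(pic["cam_to_world"]); d=np.linalg.inv(K)@np.array([u,v,1.]); d=T[:3,:3]@np.array([d[0],-d[1],-d[2]]); o=T[:3,3]
    return o+d*(z-o[2])/d[2]
E
cat > a.py <<'E'
from h import *
o=telemetry.get_obs(); print({k:np.round(o[k],3).tolist() for k in("clock","position","ee_rot","ft_force","grip_width")})
ims=[]
for c in("top","side"):
    p=viewer.camera(c); save(p,c+"0"); print(c,np.round(p["cam_to_world"],2).tolist(), p.keys())
    for n in("dispenser","tray1_c","tray2_c","mat","clipper_c","comb_c","spray_c","jar_c"):
        for d in mark_of(n,p)[:4]:
            P=w(p,d["location"]); print(c,n,round(d["conf"],2),np.round(P,3),np.round(pix(p,P)))
E
python3 a.py
```

```text
{'clock': 0.0, 'position': [0.168, -0.602, 0.231], 'ee_rot': [0.428, 0.564, -0.427, 0.563], 'ft_force': [-0.034, 0.376, -0.514], 'grip_width': 0.998}
top [[0.01, 1.0, -0.07, 0.45], [-1.0, 0.01, 0.01, 0.02], [0.01, 0.07, 1.0, 1.63], [0.0, 0.0, 0.0, 1.0]] dict_keys(['frame', 'intrinsics', 'cam_to_world', 'shot'])
top dispenser 0.87 [ 0.36   0.399 -0.001] [173. 314.]
top dispenser 0.79 [ 0.54  -0.026 -0.003] [325. 252.]
top dispenser 0.64 [0.356 0.14  0.002] [265. 317.]
top dispenser 0.58 [0.795 0.206 0.   ] [245. 163.]
top tray1_c 0.85 [ 0.539 -0.029  0.096] [328. 251.]
top mat 0.66 [ 0.598 -0.303  0.004] [423. 233.]
top mat 0.34 [ 0.538 -0.028 -0.004] [326. 253.]
top clipper_c 0.96 [0.572 0.266 0.021] [221. 239.]
top comb_c 0.59 [ 0.571 -0.522  0.004] [500. 244.]
top spray_c 0.71 [0.598 0.513 0.082] [126. 227.]
top spray_c 0.6 [ 0.571 -0.52   0.003] [499. 244.]
top jar_c 0.57 [ 0.794 -0.019  0.039] [324. 161.]
side [[-0.98, 0.14, -0.16, 0.33], [-0.21, -0.59, 0.78, 1.16], [0.02, 0.79, 0.61, 0.98], [0.0, 0.0, 0.0, 1.0]] dict_keys(['frame', 'intrinsics', 'cam_to_world', 'shot'])
side dispenser 0.86 [ 0.357  0.143 -0.004] [397. 317.]
side dispenser 0.8 [ 0.538 -0.025 -0.003] [332. 258.]
side dispenser 0.76 [0.791 0.206 0.003] [201. 303.]
side dispenser 0.74 [0.355 0.404 0.001] [382. 410.]
side tray1_c 0.82 [ 0.535 -0.021  0.092] [334. 228.]
side tray2_c 0.72 [ 0.541 -0.02   0.081] [331. 232.]
side mat 0.94 [ 0.598 -0.303  0.002] [331. 193.]
side clipper_c 0.67 [0.569 0.275 0.022] [290. 335.]
side comb_c 0.65 [ 0.57  -0.518  0.   ] [353. 157.]
side spray_c 0.68 [0.593 0.517 0.082] [240. 408.]
side jar_c 0.61 [ 0.54  -0.022  0.078] [332. 233.]
side jar_c 0.57 [ 0.793 -0.012  0.038] [231. 234.]
```

View pics/top0.png

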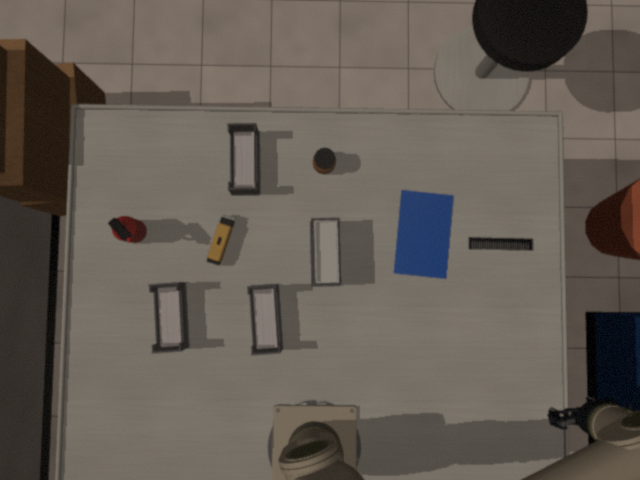

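View pics/side0.png

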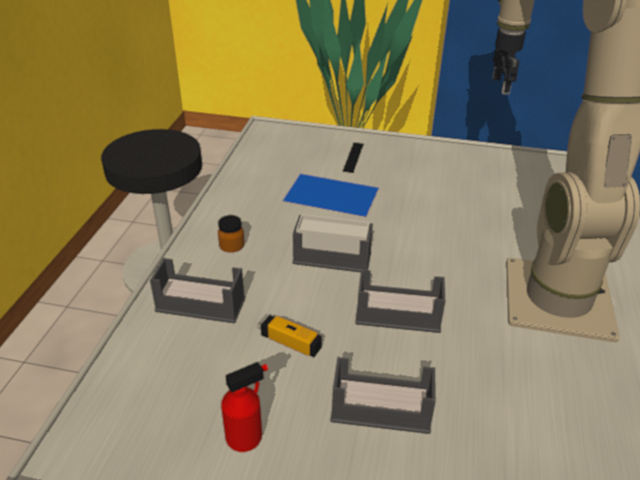

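The dispenser look-alikes in the top view are at (170,317), (265,318), (245,160) and (326,252). The one farthest to the robot's right (smallest y, −0.026) is at (326,252), and it is also the only one with a full stack. The mat is at (424,234), the clipper at (221,240), and the comb at (500,244). Next I'll measure the yaws and take a confirming crop.

```bash
cat > m.py <<'E'
from h import *
def rect(p,mask,z,box):
    x0,y0,x1,y1=box; m=np.zeros_like(mask,np.uint8); m[y0:y1,x0:x1]=mask[y0:y1,x0:x1]
    n,l,s,c=cv2.connectedComponentsWithStats(m); k=1+s[1:,4].argmax()
    ct,_=cv2.findContours((l==k).astype(np.uint8),cv2.RETR_EXTERNAL,cv2.CHAIN_APPROX_NONE)
    P=np.array([ray(p,u,v,z)[:2] for u,v in ct[0][:,0]],np.float32)
    (c,s,a)=cv2.minAreaRect(P*1000)
    if s[0]<s[1]: a-=90
    return np.round(np.array(c)/1000,4),np.round(s,0),round((a+90)%180-90,1)  # yaw of long axis, deg in (-90,90)
def hsv(p): return [x.astype(int) for x in cv2.split(cv2.cvtColor(p["frame"],cv2.COLOR_RGB2HSV))]
def blue(p): h,s,v=hsv(p); return (h>100)&(h<130)&(s>120)
def gold(p): h,s,v=hsv(p); return (h>10)&(h<32)&(s>110)&(v>60)
def white(p,t=120): h,s,v=hsv(p); return (v>t)&(s<60)
E
python3 - <<'E'
from m import *
p=viewer.camera("top")
print("mat",rect(p,blue(p),.004,(380,170,470,300)))
print("clip",rect(p,gold(p),.044,(190,200,250,280)))
h,s,v=hsv(p); print("vals",v[252,314:344:2],s[252,314:344:2])
q=viewer.camera("side"); print("mat s",rect(q,blue(q),.004,(270,160,390,225)))
print("clip s",rect(q,gold(q),.03,(250,300,330,365)))
a=cv2.resize(p["frame"][200:300,280:370],None,fx=6,fy=6,interpolation=2)
b=cv2.resize(q["frame"][200:285,280:390],None,fx=5,fy=5,interpolation=2)[:, :]
c=np.zeros((600,540+0,3),np.uint8); c[:a.shape[0],:a.shape[1]]=a
cv2.imwrite("pics/cropt.png",c[:,:,::-1])
print(p["intrinsics"])
E
```

```text
mat (array([ 0.5964, -0.3041]), array([146., 235.]), -5.1)
clip (array([0.5629, 0.2676]), array([ 39., 105.]), -17.7)
vals [ 86 108 102 112 134 134 134 134 136 133 134 132  84  65  87] [30 31 35 30 29 29 30 30 30 27 30 31 27 43 32]
mat s (array([ 0.595 , -0.2966]), array([146., 236.]), -5.2)
clip s (array([0.5637, 0.2783]), array([ 66., 121.]), -17.4)
[[575.5513106    0.         314.41043041]
 [  0.         575.5513106  241.2874855 ]
 [  0.           0.           1.        ]]
```

View pics/cropt.png

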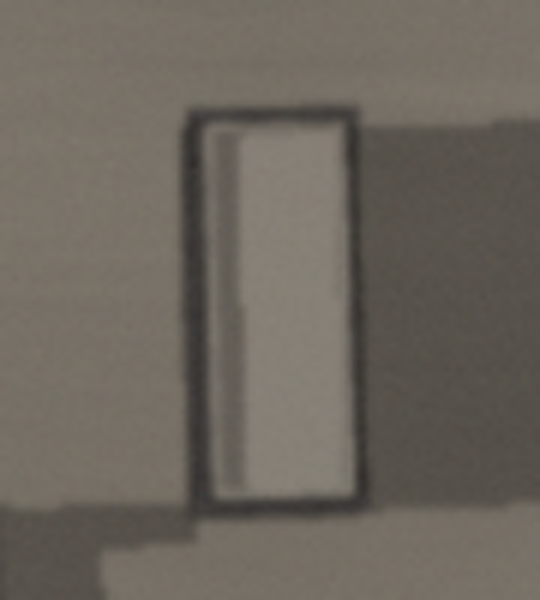

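Run:
```python
from m import *
from scipy.spatial.transform import Rotation as R
p=viewer.camera("top")
f=lambda cx,cy,z: ray(p,280+(cx+.5)/6-.5,200+(cy+.5)/6-.5,z)
c={k:f(*v) for k,v in dict(TL=(205,122,.101),TR=(343,122,.101),BL=(212,498,.101),BR=(350,495,.101)).items()}
print({k:np.round(v,3) for k,v in c.items()}, sum(c.values())/4)
for a,b in(("BL","TL"),("BR","TR")):
    d=c[a]-c[b]; print(np.degrees(np.arctan2(-d[1],-d[0])))
for a,b in(((195,512),(188,108)),((365,510),(356,108))):
    d=f(*b,.093)-f(*a,.093); print("d",np.degrees(np.arctan2(d[1],d[0])),np.linalg.norm(d))
o=telemetry.get_obs(); M=R.from_quat(o["ee_rot"]).as_matrix(); print(np.round(M,3))
print("jaw yaw",np.degrees(np.arctan2(M[1,2],M[0,2])))
# clipper full (gold+black)
h,s,v=hsv(p)
m=gold(p)|(v<55); print(rect(p,m,.044,(200,205,245,275)))
```

```text
{'TL': array([0.621, 0.009, 0.101]), 'TR': array([ 0.622, -0.053,  0.101]), 'BL': array([0.454, 0.004, 0.101]), 'BR': array([ 0.456, -0.057,  0.101])} [ 0.53830998 -0.02422717  0.101     ]
1.7506272617563956
1.5940123741047634
d 1.6971536328665542 0.18021436730964968
d 1.7845340043474953 0.1794483983534274
[[ 0.     0.963  0.268]
 [-0.     0.268 -0.963]
 [-1.     0.     0.   ]]
jaw yaw -74.42612882525363
(array([0.5668, 0.2668]), array([ 40., 127.]), -18.7)
```

Target tray: centre (0.538, −0.024), yaw +1.7°, size 166×62 mm as expected. The crop shows a full stack, with the white tray's rim proud inside the dark frame. Moving above it.

```bash
python3 -m crank '[[0,[2,3.2,0],[0,0,-0.06]],[0,[2,3.2,0],[0,0,-0.06]],[0,[2,3.2,0],[0,0,-0.06]],[0,[2,3.2,0],[0,0,-0.062]],[0,[2,3.2,0],[0,0,0]],[0,[2,3.2,0],[0,0,0]],[0,[2,3.2,0],[0,0,0]],[0,[2,3.2,0],[0,0,0]],[0,[2,3.2,0],[0,0,0]],[0,[2,3.2,0],[0,0,0]],[0,[2,3.2,0],[0,0,0]],[0,[2,3.2,0],[0,0,0]]]' 40
python3 -m crank '[[0,[2,3.2,0],[0,0,0]],[0,[2,3.2,0],[0,0,0]],[0,[2,3.2,0],[0,0,0]],[0,[2,3.2,0],[0,0,0]],[0,[2,3.2,0],[0,0,0]],[0,[2,3.2,0],[0,0,0]],[0,[1,0.2,0],[0,0,0]],[0,[0,0,0],[0,0,0]],[0,[0,0,0],[0,0,0]]]'
cat > wr.py <<'E'
from m import *
def fray(p,u,v,z):
    K=np.array(p["intrinsics"]);T=np.array(p["cam_to_world"]); a=(u-K[0,2])/K[0,0]; b=(v-K[1,2])/K[1,1]; r=np.hypot(a,b); s=np.sin(r)/max(r,1e-9)
    d=T[:3,:3]@np.array([a*s,-b*s,-np.cos(r)]); o=T[:3,3]; return o+d*(z-o[2])/d[2]
def fpix(p,P):
    K=np.array(p["intrinsics"]); q=np.linalg.inv(p["cam_to_world"])@np.r_[P,1]; x,y,z=q[0],-q[1],-q[2]; h=np.hypot(x,y); t=np.arctan2(h,z)
    return np.array([K[0,2]+K[0,0]*t*x/h,K[1,2]+K[1,1]*t*y/h])
E
python3 - <<'E'
from wr import *
from scipy.spatial.transform import Rotation as R
o=telemetry.get_obs(); M=R.from_quat(o["ee_rot"]).as_matrix(); print(o["clock"],o["position"],o["ft_force"],np.degrees(np.arctan2(M[1,2],M[0,2])),M[:,0])
p=viewer.camera("wrist"); save(p,"w1")
for n in("tray1_c","dispenser","tray2_c"):
    for d in mark_of(n,p)[:2]: print(n,round(d["conf"],2),np.round(w(p,d["location"]),3))
print(np.round(p["cam_to_world"],3),p["intrinsics"])
E
```

```text
clock: 2.05
position: [0.4085, -0.2164, 0.2317]
ee_rot: [0.492, 0.507, -0.493, 0.508]
ft_force: [0.5, 0.1, 0.4]
grip_width: 0.994
clock: 2.8
position: [0.5378, -0.0241, 0.231]
ee_rot: [0.492, 0.508, -0.492, 0.507]
ft_force: [-0.0, 0.3, -0.0]
grip_width: 1.001
2.8 [ 0.53780818 -0.02412485  0.23103102] [-0.02360594  0.26081669 -0.0293758 ] -88.2528062730597 [-6.75028946e-04  2.35848145e-04 -9.99999744e-01]
tray1_c 0.83 [ 0.54  -0.03   0.094]
tray1_c 0.52 [0.572 0.268 0.023]
dispenser 0.59 [ 0.356  0.402 -0.001]
tray2_c 0.5 [ 0.597 -0.306 -0.   ]
[[ 0.031  0.964  0.265  0.606]
 [-1.     0.03   0.009 -0.022]
 [ 0.001 -0.265  0.964  0.373]
 [ 0.     0.     0.     1.   ]] [[371.64829954   0.         318.39891542]
 [  0.         371.64829954 245.28807297]
 [  0.           0.           1.        ]]
```

View pics/w1.png

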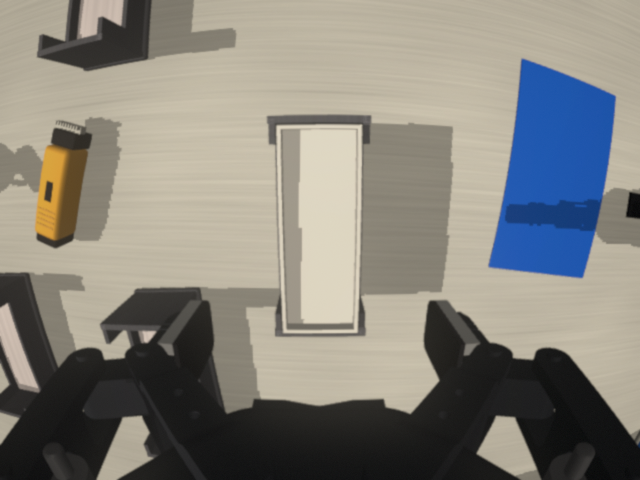

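Run:
```python
from wr import *
p=viewer.camera("wrist")
c=[fray(p,u,v,.101) for u,v in((275.5,125),(363,125),(283.5,335),(364,334))]
print(np.round(c,4),np.mean(c,0)); 
for a,b in((0,2),(1,3)): d=c[a]-c[b]; print(np.degrees(np.arctan2(d[1],d[0])),np.linalg.norm(d))
# mat corners
m=[fray(p,u,v,.004) for u,v in((522,59),(615,97),(583,277),(489,266))]
print(np.round(m,4),np.mean(m,0))
for a,b in((0,3),(1,2)): d=m[a]-m[b]; print(np.degrees(np.arctan2(d[1],d[0])),np.linalg.norm(d))
k=[fray(p,u,v,.044) for u,v in((57,122),(90,127),(73,240),(38,235))]
print(np.round(k,4),np.mean(k,0))
```

```text
[[ 0.62    0.0075  0.101 ]
 [ 0.6218 -0.056   0.101 ]
 [ 0.452   0.0007  0.101 ]
 [ 0.4547 -0.0665  0.101 ]] [ 0.53712107 -0.02859323  0.101     ]
2.3280661048369358 0.16808481117959487
3.618137346729268 0.16749422744696713
[[ 0.7209 -0.2432  0.004 ]
 [ 0.706  -0.3914  0.004 ]
 [ 0.4711 -0.3704  0.004 ]
 [ 0.4851 -0.2208  0.004 ]] [ 0.59576071 -0.30645953  0.004     ]
-5.410666105595848 0.23684202932950663
-5.102550771497757 0.23588146317586126
[[0.6404 0.2496 0.044 ]
 [0.6305 0.2042 0.044 ]
 [0.5133 0.2372 0.044 ]
 [0.5179 0.2913 0.044 ]] [0.57552508 0.24556011 0.044     ]
```

```bash
python3 -m crank '[[0.2,[0,0,0],[0,0,0]],[0.2,[0,-0.2,0],[0,0,0]],[0.2,[0,0,0],[0,0,0]],[0.2,[0,0,0],[0,0,0]],[0.2,[0,0,0],[0,0,0]]]' 40
python3 - <<'E'
from wr import *
from scipy.spatial.transform import Rotation as R
o=telemetry.get_obs(); M=R.from_quat(o["ee_rot"]).as_matrix(); t=np.array(o["position"])
p=viewer.camera("wrist"); g=o["grip_width"]*.0425; print(g)
for back in(0,.005,.01,.015):
    print(back,[np.round(fpix(p,t+M@np.array([-back,sy*.011,s*g]))).tolist() for s in(-1,1) for sy in(-1,1)])
cv2.imwrite("pics/w2.png",cv2.resize(p["frame"][270:390,140:500],None,fx=2.2,fy=2.2)[:,:,::-1])
E
```

```text
clock: 3.47
position: [0.5378, -0.0262, 0.2314]
ee_rot: [0.493, 0.507, -0.493, 0.507]
ft_force: [0.5, 0.7, -0.1]
grip_width: 0.799
0.0339403393663621
0 [[240.0, 333.0], [236.0, 286.0], [395.0, 333.0], [399.0, 286.0]]
0.005 [[238.0, 338.0], [234.0, 291.0], [397.0, 338.0], [401.0, 291.0]]
0.01 [[236.0, 344.0], [231.0, 296.0], [399.0, 344.0], [404.0, 296.0]]
0.015 [[233.0, 350.0], [228.0, 301.0], [401.0, 350.0], [406.0, 301.0]]
```

View pics/w2.png

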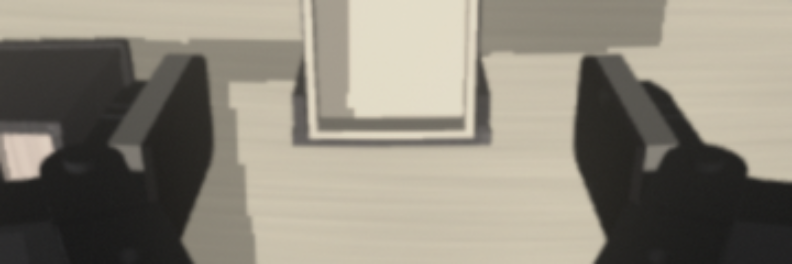

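Fingertips in the image (233,295)/(404,295) fit about 9–10 mm behind the TCP at this opening. I'll put the TCP at z≈0.081, so the tips are at about 0.089, above the tray's bottom at 0.086.

```bash
python3 -m crank '[[0.06,[0,0,-2.5],[0,0,0]],[0.06,[0,0,-2.5],[0,0,0]],[0.06,[0,0,-2.5],[0,0,0]],[0.06,[0,0,-2.5],[0,0,0]],[0.06,[0,0,-2],[0,0,0]],[0.06,[0,0,-1],[0,0,0]],[0.06,[0,0,-1],[0,0,0]],[0.06,[0,0,-1],[0,0,0]],[0.06,[0,0,0],[0,0,0]],[0.06,[0,0,0],[0,0,0]]]' 40
python3 - <<'E'
from wr import *
p=viewer.camera("side"); cv2.imwrite("pics/s1.png",cv2.resize(p["frame"][160:290,260:420],None,fx=4.5,fy=4.5,interpolation=2)[:,:,::-1])
E
```

```text
clock: 4.35
position: [0.538, -0.026, 0.0816]
ee_rot: [0.493, 0.507, -0.492, 0.507]
ft_force: [0.7, -0.2, 0.7]
grip_width: 0.939
```

View pics/s1.png

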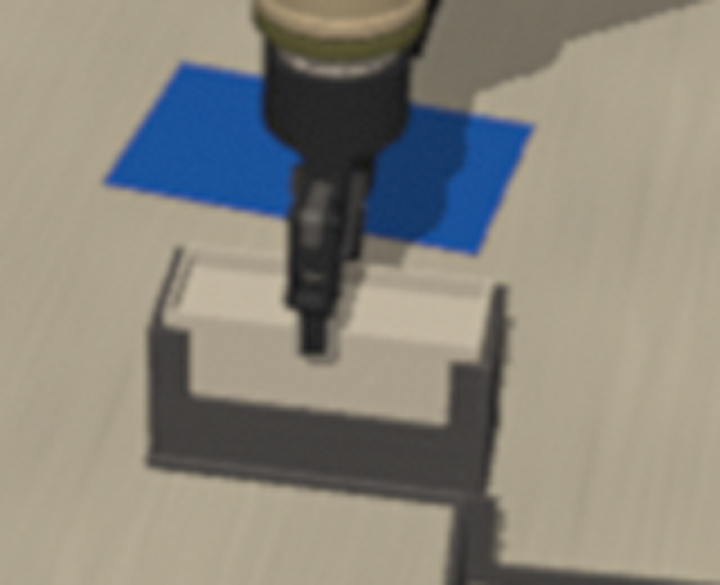

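The finger tip, at crop (313,352), sits just below the tray's rim (~(313,326)) on its open side and reaches no deeper than planned. Closing.

```bash
python3 -m crank '[[0.2,[0,0,0],[0,0,0]],[0.3,[0,0,0],[0,0,0]],[0.45,[0,0,0],[0,0,0]],[0.45,[0,0,0],[0,0,0]],[0.45,[0,0,0],[0,0,0]],[0.45,[0,0,0],[0,0,0]],[0.45,[0,0,0],[0,0,0]]]' 40
python3 -m crank '[[0.45,[0,0,0.5],[0,0,0]],[0.45,[0,0,0.5],[0,0,0]],[0.45,[0,0,0.5],[0,0,0]],[0.45,[0,0,0.5],[0,0,0]],[0.45,[0,0,0],[0,0,0]],[0.45,[0,0,0],[0,0,0]]]'
```

```text
clock: 4.98
position: [0.5379, -0.0261, 0.0814]
ee_rot: [0.493, 0.507, -0.492, 0.507]
ft_force: [0.5, 0.2, -0.4]
grip_width: 0.713
clock: 5.48
position: [0.538, -0.0261, 0.1018]
ee_rot: [0.493, 0.507, -0.492, 0.508]
ft_force: [-0.1, -0.1, -0.8]
grip_width: 0.713
```

```bash
python3 -m crank '[[0.45,[0,0,2],[0,0,0]],[0.45,[0,0,2],[0,0,0]],[0.45,[0,0,2],[0,0,0]],[0.45,[0,0,2],[0,0,0]],[0.45,[0,0,2],[0,0,0]],[0.45,[0,0,0],[0,0,0]],[0.45,[0,0,0],[0,0,0]]]'
python3 - <<'E'
from wr import *
p=viewer.camera("side"); cv2.imwrite("pics/s2.png",cv2.resize(p["frame"][130:290,260:420],None,fx=3.7,fy=3.7,interpolation=2)[:,:,::-1])
q=viewer.camera("wrist")
for n in("tray1_c","mat"):
  for P in(p,q):
    for d in mark_of(n,P)[:3]: print(n,round(d["conf"],2),np.round(w(P,d["location"]),3))
E
```

```text
clock: 6.07
position: [0.5382, -0.0261, 0.2019]
ee_rot: [0.493, 0.507, -0.492, 0.508]
ft_force: [0.7, -0.6, -2.3]
grip_width: 0.712
tray1_c 0.81 [ 0.54  -0.021  0.209]
tray1_c 0.55 [ 0.541 -0.031  0.21 ]
mat 0.74 [ 0.598 -0.303 -0.001]
mat 0.3 [ 0.572 -0.517 -0.001]
mat 0.67 [ 0.596 -0.308 -0.001]
```

View pics/s2.png

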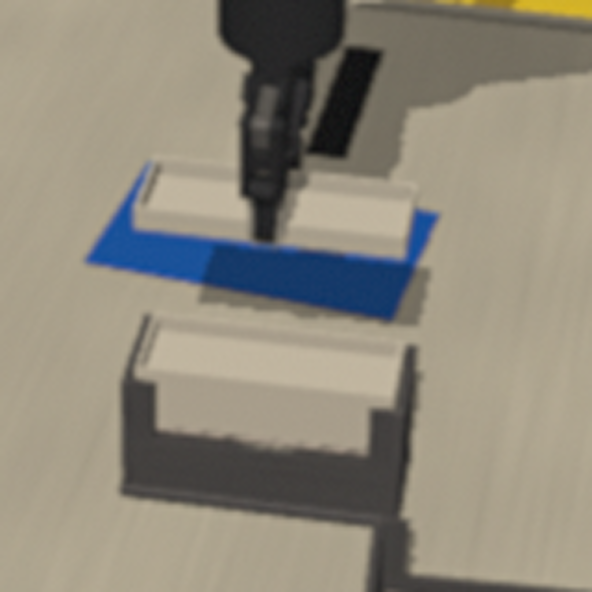

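One tray is in the hand and the next has risen flush with the dispenser's top. Moving over the mat: target (0.5965, −0.3045), yaw −5.2°.

```bash
python3 -m crank '[[0.45,[0.7,-2.8,0],[0,0,-0.02]],[0.45,[0.7,-2.8,0],[0,0,-0.02]],[0.45,[0.7,-2.8,0],[0,0,-0.02]],[0.45,[0.7,-2.8,0],[0,0,-0.02]],[0.45,[0.7,-2.8,0],[0,0,-0.02]],[0.45,[0.7,-2.8,0],[0,0,-0.02]],[0.45,[0.7,-2.8,0],[0,0,0]],[0.45,[0.7,-2.8,0],[0,0,0]],[0.45,[0.2,-2.8,0],[0,0,0]],[0.45,[0,-2.6,0],[0,0,0]],[0.45,[0,0,0],[0,0,0]]]'
python3 -m crank '[[0.45,[0,0,-2.5],[0,0,0]],[0.45,[0,0,-2.5],[0,0,0]],[0.45,[0,0,-2.5],[0,0,0]],[0.45,[0,0,-2.5],[0,0,0]],[0.45,[0,0,-2.5],[0,0,0]],[0.45,[0,0,-2.5],[0,0,0]],[0.45,[0,0,-1.5],[0,0,0]],[0.45,[0,0,-1],[0,0,0]],[0.45,[0,0,0],[0,0,0]],[0.45,[0,0,0],[0,0,0]]]'
python3 - <<'E'
from wr import *
from scipy.spatial.transform import Rotation as R
o=telemetry.get_obs(); M=R.from_quat(o["ee_rot"]).as_matrix(); print(o["position"],o["ft_force"],np.degrees(np.arctan2(M[1,2],M[0,2])),M[:,0])
E
```

```text
clock: 7.28
position: [0.5938, -0.3111, 0.1997]
ee_rot: [-0.523, -0.475, 0.525, -0.475]
ft_force: [-0.3, -0.3, -1.5]
grip_width: 0.713
clock: 8.12
position: [0.5961, -0.3041, 0.0268]
ee_rot: [0.522, 0.477, -0.522, 0.477]
ft_force: [-0.1, -0.6, -0.7]
grip_width: 0.713
[ 0.59613368 -0.30406364  0.02680322] [-0.05378252 -0.57690642 -0.71310469] -95.16702695777394 [ 3.06312881e-04 -3.77619156e-05 -9.99999952e-01]
```

```bash
python3 -m crank '[[0.45,[0,0,-0.8],[0,0,0]],[0.45,[0,0,-0.8],[0,0,0]],[0.45,[0,0,-0.4],[0,0,0]],[0.45,[0,0,-0.2],[0,0,0]],[0.45,[0,0,0],[0,0,0]],[0.45,[0,0,0],[0,0,0]]]'
python3 -m crank '[[0.45,[0,0,-0.1],[0,0,0]],[0.45,[0,0,-0.1],[0,0,0]],[0.45,[0,0,-0.1],[0,0,0]],[0.45,[0,0,0],[0,0,0]],[0.45,[0,0,0],[0,0,0]]]'
python3 -m crank '[[0.45,[0,0,-0.1],[0,0,0]],[0.45,[0,0,0],[0,0,0]],[0.45,[0,0,0],[0,0,0]]]'
```

```text
clock: 8.62
position: [0.5959, -0.3041, 0.0044]
ee_rot: [0.522, 0.477, -0.522, 0.477]
ft_force: [-0.5, -0.7, -0.7]
grip_width: 0.712
clock: 9.03
position: [0.5958, -0.304, 0.0013]
ee_rot: [-0.522, -0.477, 0.522, -0.477]
ft_force: [1.7, 0.3, -1.0]
grip_width: 0.709
clock: 9.28
position: [0.596, -0.3041, 0.001]
ee_rot: [-0.522, -0.477, 0.522, -0.477]
ft_force: [-2.8, 1.8, 6.0]
grip_width: 0.715
```

```bash
python3 -m crank '[[0.45,[0,0,-0.03],[0,0,0]],[0.45,[0,0,0],[0,0,0]]]'
python3 -m crank '[[0.4,[0,0,0],[0,0,0]],[0.3,[0,0,0],[0,0,0]],[0.2,[0,0,0],[0,0,0]],[0.12,[0,0,0],[0,0,0]],[0.06,[0,0,0],[0,0,0]],[0.06,[0,0,0],[0,0,0]],[0.06,[0,0,0],[0,0,0]],[0.06,[0,0,1],[0,0,0]],[0.06,[0,0,1],[0,0,0]]]' 20
python3 -m crank '[[0.06,[0,0,2],[0,0,0]],[0.06,[0,0,3],[0,0,0]],[0.06,[0,0,3],[0,0,0]],[0.06,[0,0,3],[0,0,0]],[0.06,[0,0,3],[0,0,0]],[0.06,[0,0,3],[0,0,0]],[0,[0,3.5,0],[0,0,0]],[0,[0,3.5,0],[0,0,0]],[0,[0,3.5,0],[0,0,0]],[0,[0,3.5,0],[0,0,0]],[0,[0,0,0],[0,0,0]]]'
python3 - <<'E'
from wr import *
p=viewer.camera("top"); print("mat",rect(p,blue(p)|white(p,115),.004,(385,180,462,290)))
h,s,v=hsv(p)
print("tray",rect(p,(s<70)&(v>95),.019,(405,198,445,272)))
a=p["frame"][180:290,380:470]
q=viewer.camera("wrist"); save(q,"w3"); 
for P in(p,q):
    for d in mark_of("tray1_c",P)[:3]: print(round(d["conf"],2),np.round(w(P,d["location"]),3))
    for d in mark_of("mat",P)[:1]: print("mat",round(d["conf"],2),np.round(w(P,d["location"]),3))
E
```

```text
clock: 9.45
position: [0.5959, -0.3042, 0.001]
ee_rot: [-0.522, -0.477, 0.522, -0.477]
ft_force: [-4.7, 1.2, 9.3]
grip_width: 0.714
clock: 10.2
position: [0.5955, -0.3039, 0.0203]
ee_rot: [-0.522, -0.477, 0.522, -0.477]
ft_force: [0.5, -0.9, -0.4]
grip_width: 0.939
clock: 11.12
position: [0.5968, -0.1547, 0.1922]
ee_rot: [0.521, 0.48, -0.518, 0.479]
ft_force: [0.3, 1.9, -0.6]
grip_width: 0.999
mat (array([ 0.592 , -0.3523]), array([ 55., 235.]), -3.4)
tray (array([ 0.5931, -0.2789]), array([207.,  59.]), 0.0)
0.59 [ 0.595 -0.306  0.015]
mat 0.74 [ 0.596 -0.304  0.002]
0.9 [ 0.598 -0.308  0.013]
```

View pics/w3.png

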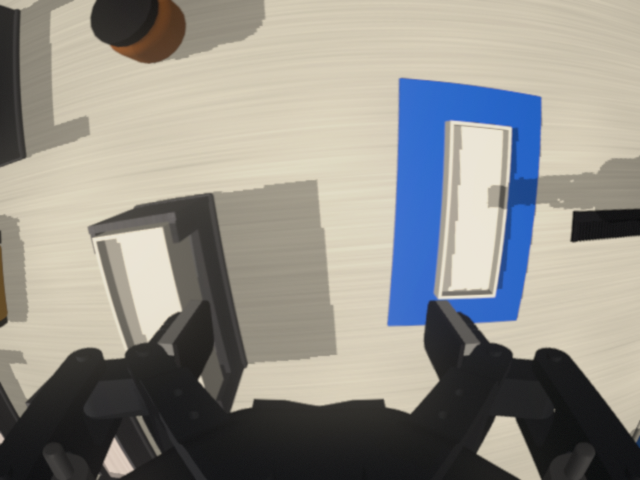

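```bash
python3 -m crank '[[0,[-0.2,3.5,0],[0,0,-0.02]],[0,[-0.2,3.5,0],[0,0,-0.02]],[0,[-0.2,3.5,0],[0,0,-0.02]],[0,[-0.2,3.5,0],[0,0,-0.02]],[0,[-0.2,3.5,0],[0,0,-0.02]],[0,[-0.2,3.5,0],[0,0,-0.02]],[0,[-0.2,3.5,0],[0,0,-0.02]],[0,[-0.2,3.5,0],[0,0,-0.02]],[0,[-0.2,3.5,0],[0,0,-0.02]],[0,[-0.2,3.5,0],[0,0,-0.02]],[0,[-0.2,3.5,0],[0,0,-0.02]],[0,[-0.2,3.5,0],[0,0,0]]]'
python3 -m crank '[[0,[0,1,0],[0,0,0]],[0,[0,0,0],[0,0,0]],[0,[0,0,0],[0,0,0]],[0,[0,0,0],[0,0,0]]]'
python3 - <<'E'
from wr import *
from scipy.spatial.transform import Rotation as R
o=telemetry.get_obs(); M=R.from_quat(o["ee_rot"]).as_matrix(); print(o["position"],np.degrees(np.arctan2(M[1,2],M[0,2])))
p=viewer.camera("wrist"); save(p,"w4")
for d in mark_of("clipper_c",p)[:2]: print("clip",round(d["conf"],2),np.round(w(p,d["location"]),3))
g=gold(p); n,l,s,c=cv2.connectedComponentsWithStats(g.astype(np.uint8)); k=1+s[1:,4].argmax(); ct=cv2.findContours((l==k).astype(np.uint8),0,1)[0][0][:,0]
P=np.array([fray(p,u,v,.044)[:2] for u,v in ct],np.float32); print(s[k],cv2.minAreaRect(P*1000))
E
```

```text
clock: 12.42
position: [0.5723, 0.2563, 0.19]
ee_rot: [-0.572, -0.416, 0.572, -0.416]
ft_force: [0.7, 0.3, -0.1]
grip_width: 0.999
clock: 12.75
position: [0.5727, 0.2639, 0.1898]
ee_rot: [-0.572, -0.416, 0.572, -0.416]
ft_force: [0.6, -0.2, 0.0]
grip_width: 0.999
[0.57268622 0.26387654 0.18982013] -107.92036913967875
clip 0.71 [0.569 0.271 0.02 ]
[ 291  178   47  124 5356] ((565.6373291015625, 269.1370849609375), (36.47346496582031, 103.19759368896484), 72.8441162109375)
```

View pics/w4.png

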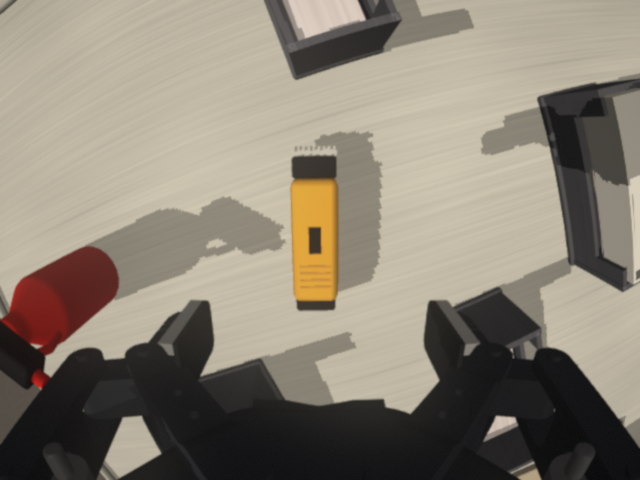

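```bash
python3 -m crank '[[0,[0,0.4,-2.5],[0,0,0]],[0,[0,0,-2.5],[0,0,0]],[0,[0,0,-2.5],[0,0,0]],[0,[0,0,-2.5],[0,0,0]],[0,[0,0,-2.5],[0,0,0]],[0,[0,0,-2],[0,0,0]],[0,[0,0,-1.5],[0,0,0]],[0,[0,0,-1],[0,0,0]],[0,[0,0,0],[0,0,0]],[0,[0,0,0],[0,0,0]]]' 50
python3 -m crank '[[0.2,[0,0,0],[0,0,0]],[0.4,[0,0,0],[0,0,0]],[0.6,[0,0,0],[0,0,0]],[0.75,[0,0,0],[0,0,0]],[0.75,[0,0,0],[0,0,0]],[0.75,[0,0,0],[0,0,0]],[0.75,[0,0,0],[0,0,0]],[0.75,[0,0,0],[0,0,0]]]' 50
python3 - <<'E'
from wr import *
from scipy.spatial.transform import Rotation as R
# wrist pose of shot w3: measure again from top image instead
p=viewer.camera("top"); cv2.imwrite("pics/t2.png",cv2.resize(p["frame"][180:290,380:470],None,fx=5.4,fy=5.4,interpolation=2)[:,:,::-1])
E
```

```text
clock: 13.68
position: [0.5721, 0.2693, 0.0203]
ee_rot: [-0.571, -0.416, 0.572, -0.417]
ft_force: [-0.5, 0.4, 1.1]
grip_width: 1.006
clock: 14.35
position: [0.5723, 0.27, 0.0209]
ee_rot: [0.572, 0.417, -0.571, 0.417]
ft_force: [-0.8, -1.5, 6.3]
grip_width: 0.434
```

View pics/t2.png

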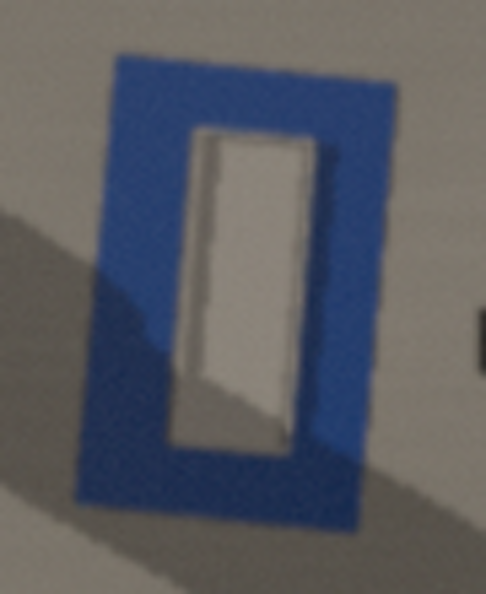

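```bash
python3 -m crank '[[0.75,[0,0,0.5],[0,0,0]],[0.75,[0,0,1],[0,0,0]],[0.75,[0,0,2],[0,0,0]],[0.75,[0,0,3],[0,0,0]],[0.75,[0,0,3],[0,0,0]],[0.75,[0,0,3],[0,0,0]],[0.75,[0,0,3],[0,0,0]],[0.75,[0,0,3],[0,0,0]],[0.75,[0,0,0],[0,0,0]],[0.75,[0,0,0],[0,0,0]]]'
python3 - <<'E'
from wr import *
from scipy.spatial.transform import Rotation as R
o=telemetry.get_obs(); M=R.from_quat(o["ee_rot"]).as_matrix(); print(o["position"],np.degrees(np.arctan2(M[1,2],M[0,2])))
p=viewer.camera("top"); f=lambda c,z: ray(p,380+(c[0]+.5)/5.4-.5,180+(c[1]+.5)/5.4-.5,z)[:2]
t=[f(c,.019) for c in((193,128),(318,135),(292,455),(168,447))]; m=[f(c,.004) for c in((118,55),(398,84),(357,532),(77,503))]
for q in(t,m): print(np.mean(q,0),[np.degrees(np.arctan2(*(q[a]-q[b])[::-1])) for a,b in((0,3),(1,2))],[np.linalg.norm(q[a]-q[b]) for a,b in((0,3),(1,2),(0,1))])
q=viewer.camera("wrist")
for P in(p,q):
    for d in mark_of("clipper_c",P)[:1]: print("clip",round(d["conf"],2),np.round(w(P,d["location"]),3))
g=gold(q); n,l,s,c=cv2.connectedComponentsWithStats(g.astype(np.uint8)); k=1+s[1:,4].argmax(); ct=cv2.findContours((l==k).astype(np.uint8),0,1)[0][0][:,0]
P=np.array([fray(q,u,v,o["position"][2]+.024)[:2] for u,v in ct],np.float32); print(s[k],cv2.minAreaRect(P*1000))
E
```

```text
clock: 15.23
position: [0.5723, 0.2705, 0.2073]
ee_rot: [0.572, 0.417, -0.57, 0.417]
ft_force: [0.1, -0.2, -4.5]
grip_width: 0.43
[0.57234684 0.27050914 0.20733568] -107.76211587104773
[ 0.59599157 -0.30428136] [np.float64(-4.496342337240605), np.float64(-4.828301101660709)] [np.float64(0.16755708768358296), np.float64(0.16820289341441091), np.float64(0.06561755386923901)]
[ 0.59641149 -0.30462293] [np.float64(-5.128581653126007), np.float64(-5.50936611389292)] [np.float64(0.2377791554668013), np.float64(0.2379005842697138), np.float64(0.14902479538385016)]
clip 0.48 [0.572 0.27  0.208]
clip 0.6 [0.571 0.274 0.21 ]
[  264   212   108   196 19170] ((579.431640625, 267.20623779296875), (35.79388427734375, 77.5937728881836), 71.97923278808594)
```

```bash
python3 -m crank '[[0.75,[0.1,-2,0],[0,0,0]],[0.75,[0.1,-3.3,0],[0,0,0.02]],[0.75,[0.1,-3.3,0],[0,0,0.02]],[0.75,[0.1,-3.3,0],[0,0,0.02]],[0.75,[0.1,-3.3,0],[0,0,0.02]],[0.75,[0.1,-3.3,0],[0,0,0.02]],[0.75,[0.1,-3.3,0],[0,0,0.02]],[0.75,[0.2,-3.3,0],[0,0,0.02]],[0.75,[0.2,-3.3,0],[0,0,0.02]],[0.75,[0.2,-3.3,0],[0,0,0.02]],[0.75,[0.2,-3.3,0],[0,0,0.02]],[0.75,[0.2,-3.3,0],[0,0,0.02]]]'
python3 -m crank '[[0.75,[0.2,-3.3,0],[0,0,0]],[0.75,[0.2,-3.3,0],[0,0,0]],[0.75,[0.2,-3.3,0],[0,0,0]],[0.75,[0.1,-3.3,0],[0,0,0]],[0.75,[0,-3.3,0],[0,0,0]],[0.75,[0,-2,0],[0,0,0]],[0.75,[0,-0.7,0],[0,0,0]],[0.75,[0,0,-2],[0,0,0]],[0.75,[0,0,-3],[0,0,0]],[0.75,[0,0,-3],[0,0,0]],[0.75,[0,0,0],[0,0,0]],[0.75,[0,0,0],[0,0,0]]]'
python3 - <<'E'
from wr import *
from scipy.spatial.transform import Rotation as R
o=telemetry.get_obs(); M=R.from_quat(o["ee_rot"]).as_matrix(); print(o["position"],np.degrees(np.arctan2(M[1,2],M[0,2])),M[:,0])
E
```

```text
clock: 16.43
position: [0.5881, -0.1146, 0.2038]
ee_rot: [-0.521, -0.478, 0.522, -0.477]
ft_force: [0.5, -0.3, -2.4]
grip_width: 0.433
clock: 17.43
position: [0.5947, -0.3037, 0.1232]
ee_rot: [-0.521, -0.479, 0.522, -0.476]
ft_force: [0.4, 0.0, -1.9]
grip_width: 0.432
[ 0.59469591 -0.30374979  0.12318228] -95.11628778018458 [-0.00411666  0.00234481 -0.99998878]
```

```bash
python3 -m crank '[[0.75,[0.1,0,-2],[0,0,0]],[0.75,[0,0,-2],[0,0,0]],[0.75,[0,0,-2],[0,0,0]],[0.75,[0,0,-1],[0,0,0]],[0.75,[0,0,-1],[0,0,0]],[0.75,[0,0,0],[0,0,0]],[0.75,[0,0,0],[0,0,0]],[0.75,[0,0,0],[0,0,0]]]'
python3 - <<'E'
from wr import *
p=viewer.camera("side"); a=cv2.resize(p["frame"][130:230,270:400],None,fx=3.1,fy=3.1,interpolation=2)
q=viewer.camera("wrist")["frame"]; b=cv2.resize(q[0:360,120:520],None,fx=1,fy=1)
c=np.zeros((360,803,3),np.uint8)[:,:800]; c[:310,:403]=a; c[:,403:]=b[:,:397]
cv2.imwrite("pics/c1.png",c[:,:,::-1])
E
```

```text
clock: 18.1
position: [0.5978, -0.3054, 0.0467]
ee_rot: [0.522, 0.476, -0.522, 0.478]
ft_force: [1.1, 0.3, -2.6]
grip_width: 0.435
```

View pics/c1.png

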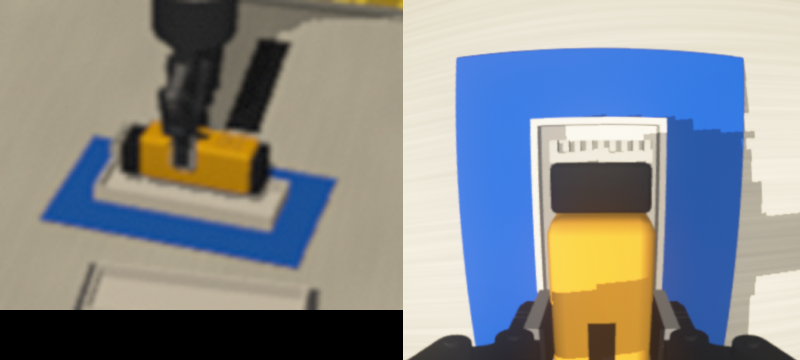

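The clipper hangs parallel over the tray and within its walls (wrist view: clipper 551–651 between inner walls 540–657). Lowering slowly.

```bash
python3 -m crank '[[0.75,[-0.15,0,-0.5],[0,0,0]],[0.75,[0,0,-0.5],[0,0,0]],[0.75,[0,0,-0.3],[0,0,0]],[0.75,[0,0,-0.2],[0,0,0]],[0.75,[0,0,0],[0,0,0]],[0.75,[0,0,0],[0,0,0]]]'
python3 -m crank '[[0.75,[0,0,-0.1],[0,0,0]],[0.75,[0,0,0],[0,0,0]],[0.75,[0,0,-0.1],[0,0,0]],[0.75,[0,0,0],[0,0,0]],[0.75,[0,0,0],[0,0,0]]]'
```

```text
clock: 18.7
position: [0.5952, -0.305, 0.0298]
ee_rot: [-0.522, -0.477, 0.522, -0.477]
ft_force: [0.2, 0.5, -3.9]
grip_width: 0.432
clock: 19.12
position: [0.5953, -0.3051, 0.0281]
ee_rot: [-0.522, -0.477, 0.522, -0.477]
ft_force: [0.1, -0.2, -3.2]
grip_width: 0.436
```

```bash
python3 -m crank '[[0.75,[0,0,-0.05],[0,0,0]],[0.75,[0,0,0],[0,0,0]],[0.75,[0,0,-0.05],[0,0,0]],[0.75,[0,0,0],[0,0,0]]]'
python3 -m crank '[[0.75,[0,0,-0.05],[0,0,0]],[0.75,[0,0,0],[0,0,0]],[0.75,[0,0,0],[0,0,0]]]'
```

```text
clock: 19.45
position: [0.5954, -0.3051, 0.0279]
ee_rot: [-0.522, -0.477, 0.522, -0.477]
ft_force: [-4.2, 2.9, 6.4]
grip_width: 0.436
clock: 19.7
position: [0.5954, -0.3051, 0.0279]
ee_rot: [-0.522, -0.477, 0.522, -0.477]
ft_force: [-5.8, 3.2, 10.6]
grip_width: 0.434
```

Contact came at 0.0279, against 0.028 predicted. Releasing and retreating.

```bash
python3 -m crank '[[0.6,[0,0,0],[0,0,0]],[0.5,[0,0,0],[0,0,0]],[0.4,[0,0,0],[0,0,0]],[0.3,[0,0,0],[0,0,0]],[0.2,[0,0,0],[0,0,0]],[0.2,[0,0,0],[0,0,0]],[0.2,[0,0,0],[0,0,0]],[0.2,[0,0,1],[0,0,0]],[0.2,[0,0,2],[0,0,0]],[0.2,[0,0,3],[0,0,0]]]' 20
python3 -m crank '[[0.2,[0,0,3],[0,0,0]],[0.2,[0,0,3],[0,0,0]],[0.2,[0,0,3],[0,0,0]],[0.2,[0,0,3],[0,0,0]],[0.2,[-1.5,3.5,0],[0,0,0]],[0.2,[-1.5,3.5,0],[0,0,0]],[0.2,[-1.5,3.5,0],[0,0,0]],[0.2,[-1.5,3.5,0],[0,0,0]],[0.2,[-1.5,3.5,0],[0,0,0]],[0.2,[0,0,0],[0,0,0]],[0.2,[0,0,0],[0,0,0]]]'
python3 - <<'E'
from wr import *
t=viewer.camera("top"); p=viewer.camera("side")
for P in(t,p):
  for n in("tray1_c","tray2_c","mat","clipper_c","comb_c","spray_c","jar_c"):
    for d in mark_of(n,P)[:2]: print(n,round(d["conf"],2),np.round(w(P,d["location"]),3))
a=cv2.resize(p["frame"][130:280,270:400],None,fx=3,fy=3,interpolation=2); b=cv2.resize(t["frame"][180:290,380:470],None,fx=4,fy=4,interpolation=2)
c=np.zeros((450,760,3),np.uint8); c[:,:390]=a; c[:440,395:755]=b; cv2.imwrite("pics/f1.png",c[:,:,::-1])
E
```

```text
clock: 20.53
position: [0.5938, -0.3044, 0.0852]
ee_rot: [-0.521, -0.478, 0.523, -0.476]
ft_force: [0.8, 0.0, 0.6]
grip_width: 0.803
clock: 21.45
position: [0.5201, -0.128, 0.2079]
ee_rot: [0.521, 0.477, -0.521, 0.479]
ft_force: [1.4, -1.7, 0.6]
grip_width: 0.801
tray2_c 0.61 [ 0.541 -0.024  0.094]
mat 0.77 [ 0.597 -0.304  0.004]
clipper_c 0.75 [ 0.596 -0.308  0.026]
clipper_c 0.36 [ 0.54  -0.023  0.093]
comb_c 0.6 [ 0.569 -0.519  0.003]
spray_c 0.89 [0.596 0.513 0.083]
jar_c 0.58 [ 0.792 -0.02   0.037]
tray1_c 0.94 [ 0.595 -0.3    0.012]
tray2_c 0.72 [ 0.542 -0.021  0.093]
mat 0.91 [ 0.596 -0.302 -0.   ]
clipper_c 0.97 [ 0.594 -0.298  0.03 ]
comb_c 0.57 [ 0.572 -0.518 -0.   ]
spray_c 0.84 [0.591 0.516 0.083]
jar_c 0.57 [ 0.793 -0.014  0.038]
```

View pics/f1.png

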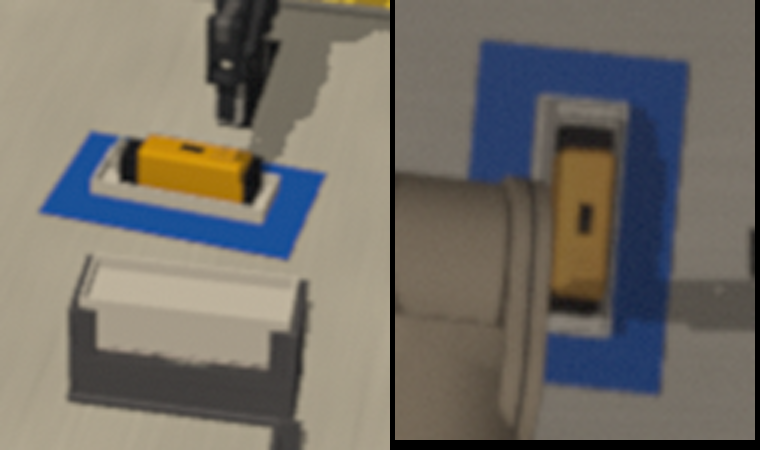

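The clipper lies flat and lengthwise inside the tray, and the tray is centred on the mat. Tray 2 has risen to about z=0.093, and the comb, spray bottle and jar have not moved. Handing in.

```bash
python3 -c "
from workcell import manip; print(manip.hand_in())"
```

```text
the job is handed in; nothing more can be done
None
```

I took only the top tray from the rightmost dispenser and laid it flat in the middle of the blue mat. I then set the gold clipper lengthwise on the tray's floor and handed the job in at about 21.5 s.

- **Tray:** measured before the clipper went in, its centre was within about 1 mm of the mat's and its yaw within about 1° of it.
- **Clipper:** it touched the tray floor at the predicted height (0.0279 m, predicted 0.028 m). Last pictures: it lies inside the walls, centre about (0.595, −0.303).
- **Next tray:** it rose into place, with its centre at about z = 0.093 m.
- **Bystanders:** the comb, spray bottle and jar are within measuring error of where they started.
- **Contact:** both were lowered until they touched, with about 10 N on the wrist, and the gripper is clear of everything.

No final check failed. In the last pictures the networks' y positions for tray and clipper differed between cameras by up to 10 mm, as they had before. The top view also missed the tray, because the arm partly covered it, but the side view found it at 0.94 confidence.

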